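Load the two overlocker thread stands

ROBOT

A 6-joint arm with a two-finger parallel gripper is mounted at the origin on a cart in front of the work surface, level with it; the furniture and walls round the work are solid. World frame = base frame: x ahead of the robot, y to its left, z up, the work surface at z = 0. Lengths are in m, angles in rad, forces in N, time in s.
With the tool pointing down it reaches from about 0.4 to 0.825 m from the base axis. Payload 7 kg.
Tool frame: the origin (TCP) lies at the very end of the fingers, on their centre line; the grasp point (between the pads) lies 19 mm behind it (arm.grip_point_offset is the distance from the TCP to the grasp point, in m); z points along the fingers, y is the direction in which the jaws open and shut (so a half turn about z gives the same grasp; the last joint's range is limited). The gripper opens to 85 mm and grips with 20 to 120 N. Pads are 22 mm wide; open, the fingers measure 114 mm over their backs; the gripper's body (76 mm by 85 mm) begins 54 mm behind the grasp point. The pads swing forward as they close: fully open they stand 13 mm farther back than shut.
Start: joints at [1.448, 0.359, 0.012, 0, -1.224, -0.288], TCP at [0.27, 0.619, 0.231] pointing down, gripper open.
Joint ranges: [-3.07, 3.07], [-1.43, 2.12], [-1.02, 1.25], [-3.03, 1.67], [-3.05, -0], [-3.03, 3.03]. Speed limits (rad/s): [2.39, 2.39, 3.01, 3.14, 3.14, 3.14].

INTERFACE

Orientations are given as a unit quaternion [x, y, z, w].
In Python, from bench import arm, cams, order, nets gives the robot as it stands.
- The arm moves only by the tool drive_tool, never from a script. Its argument "motion" is a list of rows, each a list of 3 entries, a list of its own where there are three numbers: the shift along the tool's x, y, z in m, then the turn, a rotation vector about the tool's x, y, z in degrees, then the opening, from 0 (shut) to 1 (fully open). A call has 1 to 5 rows; each row shifts and turns the pose as measured when the row begins, along the tool's axes as they then stand; what a row does not reach is not made up. A row lasts 1/10 s, in which the tool goes at most 50 mm and 8.59 degrees, less where a joint would pass 70% of its speed; a pose out of reach is approached as far as the arm can. A call with a gripper value outside its range is refused whole. The fingers move at their own pace and stop on an object; "newtons" is the grip in N (left out, the last holds). Time passes only in rows, so rows that do not move let the fingers close. It gives the time, the measured TCP pose, the force and the opening at its end, in the units of the state.
- arm.get_state(): the state, without advancing time (a new reading comes with each control period).
- cams.read_camera(name): name is "scene" or "side" or "wrist"; returns a dict with "color" (480x640x3 uint8, red, green, blue), "range_z" (480x640 float32, m along the optical axis (not along the pixel's ray), 0 where there is no reading), "vertical_fov" (degrees; the focal length in pixels is half the picture's height over the tangent of half this angle, whatever the lens; pixels are square), "cx", "cy" (the principal point, pixels), "R" (3x3) and "t" (3): a world point X has camera coordinates R X + t; the wrist camera has in their place "hand_eye" (4x4, takes a point from camera to tool coordinates, whose origin is the TCP and whose axes are the flange's). Camera axes: x right, y down, z forward; pixel columns grow to the right and rows downward; lengths in m; the calibration is good to about 2 mm. The wrist camera is an equidistant fisheye: a pixel r from the principal point sees the ray r / f radians off the axis. A picture is of the moment at which its call begins: read the wrist's pose just before it.
- order.sign_off(): hands the job in, once; it reports no verdict.
Trained networks look in a picture, given as the dict that the camera call returned (one of the last four; its "shot" number tells which), for a name from the list of things; names that differ only in an ending like _2 or _b are one class to them, and where a whole thing is asked for, a point or a joint stands for the part that bears it (a point fixed in the world has none). Each returns a list of dicts, best first, with "conf" (0 to 1); they miss things now and then, are a little off and sometimes report something else, mostly with a low value. They report only what shows in the picture. A call takes as long as a camera call. They do not tell look-alikes from the thing itself.
- nets.search_frame(picture, name): "extent" ([left, top, width, height] in pixels, round what is visible of it).
- nets.trace(picture, name): "region" (480x640 bool, what is visible of it) and "extent" ([left, top, width, height] in pixels, round what is visible of it).
The state is a dict: "time": time; "q": joint angles; "qd": joint speeds; "tau": joint torques, N m; "eef_pos": TCP position; "orientation": TCP orientation; "wrist_force": force on the tool from outside, world axes, zero at the start; "ft_torque": the same for the moment, N m; "finger_gap": finger opening in m.
Only numpy, scipy, OpenCV 4.12 (cv2) and the standard library are available. Lean on these libraries where they do the work, as an engineer would, in place of code of your own. Each camera call takes 0.05 s, during which the arm holds its last target. There are 200 camera calls.

TASK

Get the two thread stands ready for the overlocker class: put the two full tapered thread cones on the stand with the black cone holders, and the two full straight-sided thread tubes on the stand with the bare steel pins, one on each pin, upright and right down on the felt. Leave the two empty cardboard cores standing where they are.

Things in the scene. Friction and masses are not known exactly. Their poses are not given: they have to be found in the camera images.
- cone_1: Full thread cone, upright: cream thread on a cardboard core, TAPERED: 66 mm across at the foot, 45 mm at the winding's top 78 mm up; bare core end 29 mm across above it, 88 mm high in all. About 120 g. Bore open below, 39 mm wide at the foot, over 19 mm all the way up. Round: yaw means nothing. Pinch the upper winding, 55 to 78 mm up. Origin: centre of the underside. Same as the other full cone.
- cone_2: Full thread cone, upright: cream thread on a cardboard core, TAPERED: 66 mm across at the foot, 45 mm at the winding's top 78 mm up; bare core end 29 mm across above it, 88 mm high in all. About 120 g. Bore open below, 39 mm wide at the foot, over 19 mm all the way up. Round: yaw means nothing. Pinch the upper winding, 55 to 78 mm up. Origin: centre of the underside. Same as the other full cone.
- tube_1: Full thread tube, upright: cream thread on a cardboard core, STRAIGHT-sided: 55 mm across up to the winding's top 79 mm up; bare core end 29 mm across above it, 84 mm high in all. About 120 g. Bore open below, 24 mm wide throughout. Round: yaw means nothing. Pinch the upper winding, 50 to 79 mm up. Origin: centre of the underside. Same as the other full tube.
- tube_2: Full thread tube, upright: cream thread on a cardboard core, STRAIGHT-sided: 55 mm across up to the winding's top 79 mm up; bare core end 29 mm across above it, 84 mm high in all. About 120 g. Bore open below, 24 mm wide throughout. Round: yaw means nothing. Pinch the upper winding, 50 to 79 mm up. Origin: centre of the underside. Same as the other full tube.
- empty_cone: Used-up cone: only the bare brown cardboard core, tapered, 43 mm across at the foot and 29 mm at the top, 88 mm high, hollow, standing upright among the full packages (all six in a loose row along y, centres 99 mm or more apart). About 30 g, easily knocked over. To be left where it stands. Origin: centre of the underside.
- empty_tube: Used-up tube: only the bare brown cardboard core, straight, 29 mm across, 84 mm high, hollow, standing upright among the full packages. About 30 g, easily knocked over. To be left where it stands. Origin: centre of the underside.
- cone_stand: Fixed twin thread stand, grey plate 140 x 210 mm. Origin: on the table midway between its pins, which are at y = +55 and -55 mm (x = 0); packages rest on felt discs 11 mm above the table. +x: rear; low guide mast and 116 mm bar at x = 80 mm, 95 mm high; plate x -42 to 98 mm. Each pin has a BLACK CONE HOLDER, 34 mm wide at the felt, 17 mm at 50 mm up, tip 73 mm up: it centres a cone to 4 mm.
- pin_stand: Fixed twin thread stand, grey plate 140 x 210 mm. Origin: on the table midway between its pins, which are at y = +55 and -55 mm (x = 0); packages rest on felt discs 11 mm above the table. +x: rear; low guide mast and 116 mm bar at x = 80 mm, 95 mm high; plate x -42 to 98 mm. BARE STEEL PINS 7 mm thick, tip 73 mm up: a tube has 6 to 8 mm of play.
Things that resemble listed ones, but are neither listed nor needed, are in the scene too. Leave any pink look-alike of the cone_2 alone.

How it is judged:
By the outcome, as a careful person would: the job done as asked, in the order asked, and still so for the second after the job is handed in, with the robot touching nothing.
It also fails if it takes over 102 s, if anything falls off the work surface, if the arm or the gripper's body presses on something with over 40 N, if the wrist force passes 120 N, or if a joint passes its speed limit or range.

## Working session

There is one attempt and no reset: what is moved stays moved. The work goes in short steps, Python scripts to look and compute and a tool call to move; the robot and the scene stay as the last step left them, time stands still between calls to the robot, and variables do not carry over. Pictures are saved under pics/ and viewed, about 12 in all and at most 16, crops included, and the job is handed in when it is done.

Besides the shell and the picture viewer there is one more tool, called after "Call:" as a command line: name --argument value ..., lists and objects as JSON in quotes. drive_tool: Moves the arm, as the interface text tells. Its arguments: {"type":"object","properties":{"motion":{"type":"array","items":{"type":"array"}},"newtons":{"type":"number"}},"required":["motion"]}

```bash
ls; mkdir -p pics; cat > h.py <<'E'
import numpy as np, cv2
from bench import arm, cams, order, nets
from scipy.spatial.transform import Rotation as Ro
def cloud(p):
    h,w=p["range_z"].shape; f=h/2/np.tan(np.radians(p["vertical_fov"])/2)
    u,v=np.meshgrid(np.arange(w),np.arange(h)); z=p["range_z"]
    X=np.stack([(u-p["cx"])/f*z,(v-p["cy"])/f*z,z],-1)
    return (X-p["t"])@np.asarray(p["R"])   # R^T (Xc-t)
def save(p,n): cv2.imwrite(f"pics/{n}.png",cv2.cvtColor(p["color"],cv2.COLOR_RGB2BGR))
E
python3 - <<'E'
from h import *
s=arm.get_state(); print({k:np.round(v,3).tolist() for k,v in s.items()})
for c in ["scene","side"]:
    p=cams.read_camera(c); save(p,c); C=cloud(p); np.save(c+".npy",C); print(c,p["vertical_fov"],np.round(-np.asarray(p["R"]).T@p["t"],3))
    for n in ["cone_1","tube_1","empty_cone","empty_tube","cone_stand","pin_stand"]:
        for d in nets.trace(p,n):
            m=d["region"]&(p["range_z"]>0); P=C[m]; 
            if len(P)==0: continue
            q=P[P[:,2]>np.percentile(P[:,2],98)-0.012]
            print(n,round(d["conf"],2),d["extent"],"med",np.round(np.median(P,0),3),"top",np.round((q.min(0)+q.max(0))/2,3),"col",p["color"][m].mean(0).astype(int))
E
```

```text
pics
{'time': 0.0, 'q': [1.448, 0.359, 0.011, -0.0, -1.224, -0.288], 'qd': [-0.0, 0.001, -0.0, -0.001, -0.001, 0.001], 'tau': [0.0, -58.332, 29.344, 6.937, -0.006, 0.0], 'eef_pos': [0.269, 0.618, 0.23], 'orientation': [0.979, -0.204, -0.0, 0.001], 'wrist_force': [-0.271, -0.061, -1.561], 'ft_torque': [0.026, 0.009, -0.019], 'finger_gap': 0.085}
scene 42.42493503890324 [-0.373 -0.582  1.073]
cone_1 0.79 [210.6, 196.9, 25.3, 38.2] med [0.436 0.186 0.052] top [0.446 0.199 0.085] col [99 88 67]
cone_1 0.69 [434.7, 348.7, 35.9, 45.3] med [ 0.326 -0.46   0.054] top [ 0.339 -0.457  0.084] col [107  53  63]
cone_1 0.62 [292.2, 245.1, 28.0, 34.8] med [ 0.41  -0.062  0.052] top [ 0.422 -0.053  0.085] col [101  90  69]
cone_1 0.6 [453.4, 303.0, 34.3, 43.6] med [ 0.446 -0.443  0.054] top [ 0.462 -0.441  0.085] col [109  56  64]
tube_1 0.87 [400.1, 291.9, 34.8, 42.8] med [ 0.407 -0.338  0.066] top [ 0.422 -0.334  0.081] col [108  97  74]
tube_1 0.64 [350.0, 270.2, 28.3, 35.7] med [ 0.41  -0.211  0.066] top [ 0.424 -0.205  0.082] col [109  97  75]
empty_cone 0.95 [263.4, 215.0, 14.7, 39.2] med [0.
[... 936 characters left out ...]
1 -0.21   0.08 ] col [143 132 113]
tube_1 0.65 [283.1, 284.5, 31.2, 45.0] med [ 0.428 -0.356  0.063] top [ 0.428 -0.374  0.082] col [147 134 115]
empty_cone 0.82 [316.8, 208.2, 15.9, 27.2] med [0.459 0.046 0.049] top [0.458 0.059 0.084] col [120  94  64]
empty_cone 0.21 [347.2, 250.1, 78.1, 60.5] med [ 0.623 -0.195  0.011] top [ 0.627 -0.19   0.076] col [128 129 123]
empty_tube 0.43 [322.0, 173.2, 9.5, 15.4] med [0.454 0.32  0.069] top [0.454 0.33  0.08 ] col [131 105  72]
cone_stand 0.62 [349.4, 188.5, 54.8, 50.6] med [0.617 0.149 0.011] top [0.667 0.162 0.086] col [115 114 107]
pin_stand 0.67 [345.9, 245.7, 82.8, 63.0] med [ 0.624 -0.195  0.011] top [ 0.64  -0.204  0.078] col [128 129 123]
```

View pics/scene.png

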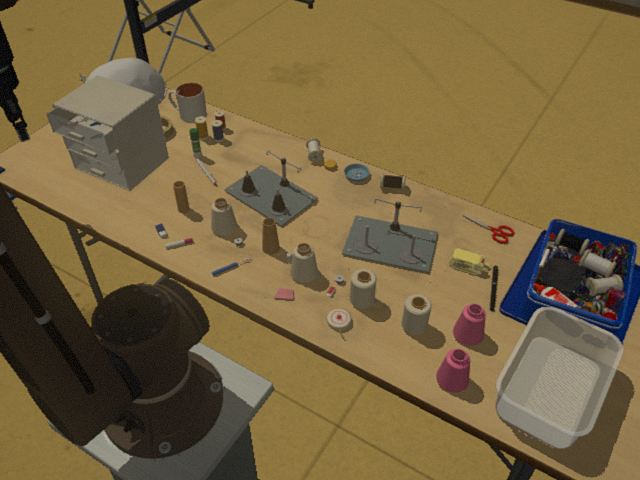

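View pics/side.png

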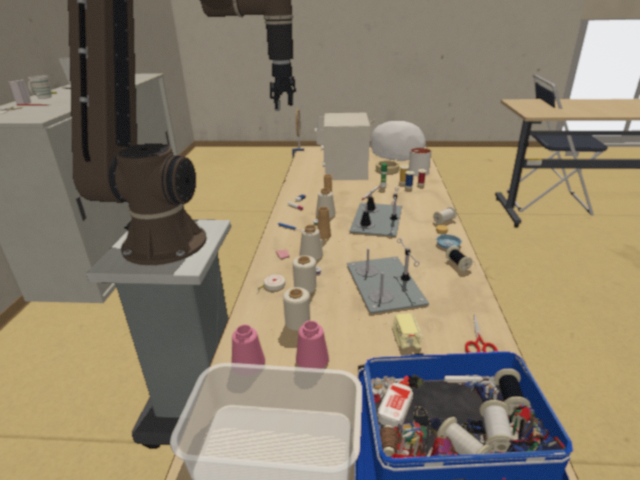

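Cream cones are at scene pixels (222,217) and (302,264). Tubes are at (363,288) and (417,314). The brown cores at (181,197) and (270,236) and the pink cones at (470,324) and (454,369) stay where they are. The cone stand with black holders is at (270,193) and the pin stand at (392,243). Next I'll get precise centres.

```bash
cat > m.py <<'E'
from h import *
from scipy.optimize import least_squares
def fit(P,c,kind):
    # surface fit of winding sides: axis-distance = known radius at height
    r=(lambda z:0.033-0.0105*z/0.078) if kind=="c" else (lambda z:0*z+0.0275)
    m=(np.hypot(*(P[:,:2]-c).T)<0.05)&(P[:,2]>0.02)&(P[:,2]<0.072)
    Q=P[m]
    s=least_squares(lambda x:np.hypot(Q[:,0]-x[0],Q[:,1]-x[1])-r(Q[:,2]),c,loss="soft_l1",f_scale=0.002)
    return s.x,len(Q),np.median(abs(s.fun))
E
python3 - <<'E'
from m import *
C={k:np.load(k+".npy").reshape(-1,3) for k in("scene","side")}
for n,c,k in [("coneA",(.45,.19),"c"),("coneB",(.427,-.06),"c"),("tubeA",(.43,-.21),"t"),("tubeB",(.43,-.34),"t")]:
    for v in C: x,N,e=fit(C[v],np.array(c),k); print(n,v,np.round(x,4),N,round(e,4))
for n,c in [("cs",(.61,.155)),("ps",(.61,-.185))]:
  for v in C:
    P=C[v]; m=(abs(P[:,0]-c[0])<.15)&(abs(P[:,1]-c[1])<.16)
    Q=P[m&(P[:,2]>.004)&(P[:,2]<.009)] ; Q=P[m&(P[:,2]>.0035)&(P[:,2]<.016)&(P[:,0]>.52)]
    (cc,sz,a)=cv2.minAreaRect((Q[:,:2]*1000).astype(np.float32)); print(n,v,"plate",np.round(cc,1),np.round(sz,1),round(a,1),len(Q))
    for lo,hi in [(.025,.045),(.045,.08)]:
      H=P[m&(P[:,2]>lo)&(P[:,2]<hi)&(P[:,0]>.52)]
      img=np.zeros((320,320),np.uint8); ij=((H[:,:2]-c)*1000+160).astype(int).clip(0,319); img[ij[:,0],ij[:,1]]=1
      img=cv2.dilate(img,np.ones((9,9))); nl,l,st,ce=cv2.connectedComponentsWithStats(img)
      lab=l[ij[:,0],ij[:,1]]
      print("  ",lo,[(np.round(H[lab==i].mean(0),3).tolist(),int((lab==i).sum())) for i in range(1,nl)])
s=arm.get_state(); print(np.round(Ro.from_quat(s["orientation"]).as_matrix(),3))
E
```

```text
coneA scene [0.449  0.1999] 442 0.0014
coneA side [0.4524 0.1983] 214 0.0013
coneB scene [ 0.4258 -0.0517] 469 0.0012
coneB side [ 0.4293 -0.0534] 395 0.0009
tubeA scene [ 0.426  -0.2047] 429 0.0011
tubeA side [ 0.4289 -0.2061] 433 0.0008
tubeB scene [ 0.4234 -0.334 ] 448 0.0009
tubeB side [ 0.4261 -0.3357] 525 0.0006
cs scene plate [640.  155.1] [239.5 319.1] 0.0 3005
   0.025 [([0.567, 0.116, 0.035], 74), ([0.585, 0.224, 0.035], 75), ([0.659, 0.161, 0.033], 29)]
   0.045 [([0.572, 0.119, 0.055], 53), ([0.589, 0.227, 0.056], 51), ([0.659, 0.16, 0.062], 37), ([0.672, 0.216, 0.079], 1)]
cs side plate [640.1 154.8] [238.9 319.6] 0.1 1308
   0.025 [([0.577, 0.11, 0.034], 62), ([0.596, 0.218, 0.035], 53), ([0.665, 0.157, 0.035], 22)]
   0.045 [([0.578, 0.115, 0.055], 37), ([0.596, 0.224, 0.056], 30), ([0.657, 0.106, 0.08], 2), ([0.666, 0.157, 0.059], 27)]
ps scene plate [ 639.8 -184.8] [319.4 239. ] 89.9 3965
   0.025 [([0.574, -0.133, 0.035], 17), ([0.603, -0.239, 0.034], 19), ([0.644, -0.335, 0.03], 107), ([0.664, -0.166, 0.032], 28)]
   0.045 [([0.573, -0.133, 0.061], 30), ([0.603, -0.239, 0.061], 29), ([0.664, -0.165, 0.061], 45), ([0.658, -0.11, 0.076], 2)]
ps side plate [ 640.3 -184.5] [237.6 319.9] 0.6 3013
   0.025 [([0.579, -0.137, 0.036], 18), ([0.608, -0.243, 0.034], 22), ([0.65, -0.337, 0.031], 94), ([0.67, -0.17, 0.034], 36)]
   0.045 [([0.578, -0.136, 0.061], 34), ([0.607, -0.243, 0.061], 37), ([0.67, -0.169, 0.062], 50)]
[[ 0.917 -0.399  0.   ]
 [-0.399 -0.917  0.   ]
 [ 0.    -0.    -1.   ]]
```

Call:
drive_tool --motion '[[[0.015,0.04,0],[0,0,-7.8],1],[[0.015,0.04,0],[0,0,-7.8],1],[[0.015,0.04,0],[0,0,-7.8],1],[[0.02,0.04,0],[0,0,0],1],[[0.02,0.04,0.01],[0,0,0],1]]' --newtons 40

```text
time: 1.2
eef_pos: [0.321, 0.4106, 0.2199]
orientation: [1.0, 0.01, 0.001, -0.0]
wrist_force: [1.2, -0.3, -0.1]
finger_gap: 0.0852
```

```bash
cat > st.py <<'E'
import sys
from h import *
s=arm.get_state(); p=np.array(s["eef_pos"]); R=Ro.from_quat(s["orientation"])
print("t",round(s["time"],2),"tcp",np.round(p,4),"rotvec to (x fwd,down) in tool, deg",np.round((R.inv()*Ro.from_quat([1,0,0,0])).as_rotvec(degrees=True),2),"gap",round(s["finger_gap"],4),"F",np.round(s["wrist_force"],1))
if len(sys.argv)>3: print("tool shift to target",np.round(R.inv().apply(np.array(sys.argv[1:4],float)-p),4))
E
python3 st.py .4507 .1991 .15
```

```text
t 1.2 tcp [0.321  0.4106 0.2199] rotvec to (x fwd,down) in tool, deg [-0.01 -0.08  1.19] gap 0.0852 F [ 1.2 -0.3 -0.1]
tool shift to target [0.1252 0.2141 0.07  ]
```

Call:
drive_tool --motion '[[[0.025,0.043,0.01],[0,0,1.2],1],[[0.025,0.043,0.015],[0,0,0],1],[[0.025,0.043,0.015],[0,0,0],1],[[0.025,0.043,0.015],[0,0,0],1],[[0.025,0.043,0.015],[0,0,0],1]]'

```text
time: 1.7
eef_pos: [0.4433, 0.2014, 0.155]
orientation: [1.0, 0.002, 0.003, -0.004]
wrist_force: [1.3, 0.2, 0.8]
finger_gap: 0.0855
```

```bash
python3 st.py .4507 .1991 .15; python3 - <<'E'
from h import *
p=cams.read_camera("wrist"); save(p,"w1"); print(p["hand_eye"],p["vertical_fov"],p["cx"],p["cy"])
E
```

```text
t 1.7 tcp [0.4433 0.2014 0.155 ] rotvec to (x fwd,down) in tool, deg [-0.44 -0.38  0.2 ] gap 0.0855 F [1.3 0.2 0.8]
tool shift to target [0.0073 0.0024 0.005 ]
[[ 7.85971192e-04 -9.64992441e-01 -2.62276516e-01  6.68044728e-02]
 [ 9.99999619e-01  6.59089953e-04  5.71740361e-04 -1.17667005e-03]
 [-3.78861311e-04 -2.62276865e-01  9.64992592e-01 -1.43543679e-01]
 [ 0.00000000e+00  0.00000000e+00  0.00000000e+00  1.00000000e+00]] 65.70646984690485 315.93570273689795 244.37707230363094
```

View pics/w1.png

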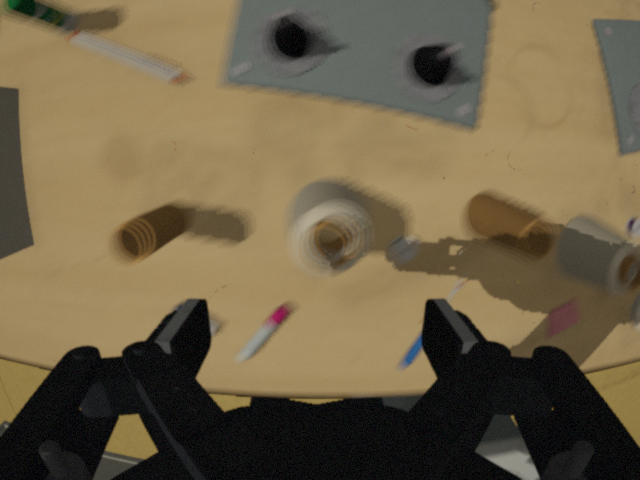

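The wrist view shows cone A at about (335,235) between the jaws, with the two black holders at (292,38) and (433,65). I'll refine both from close up.

```bash
cat >> m.py <<'E'
def wcloud(name=None):
    s=arm.get_state(); p=cams.read_camera("wrist")
    if name: save(p,name)
    h,w=p["range_z"].shape; f=h/2/np.tan(np.radians(p["vertical_fov"])/2)
    u,v=np.meshgrid(np.arange(w)-p["cx"],np.arange(h)-p["cy"]); r=np.hypot(u,v)+1e-9; th=r/f; z=p["range_z"]
    X=np.stack([u/r*np.tan(th)*z,v/r*np.tan(th)*z,z],-1); H=np.asarray(p["hand_eye"])
    T=X@H[:3,:3].T+H[:3,3]
    W=Ro.from_quat(s["orientation"]).apply(T.reshape(-1,3))+s["eef_pos"]
    ok=(z.ravel()>0); return W[ok],T.reshape(-1,3)[ok]
def pin(P,c,holder):
    m=(np.hypot(*(P[:,:2]-c).T)<(.02 if holder else .012))&(P[:,2]>(.025 if holder else .02))&(P[:,2]<(.06 if holder else .08)); Q=P[m]
    if len(Q)<4: return None
    r=(lambda z:.017-.0085*(z-.011)/.05) if holder else (lambda z:.0035+0*z)
    x=least_squares(lambda x:np.hypot(Q[:,0]-x[0],Q[:,1]-x[1])-r(Q[:,2]),c,loss="soft_l1",f_scale=.002)
    return np.round(x.x,4),len(Q),round(float(np.median(abs(x.fun))),4)
PK=[("coneA",(.451,.199),"c"),("coneB",(.4275,-.0525),"c"),("tubeA",(.4275,-.2055),"t"),("tubeB",(.425,-.335),"t")]
PN=[("holdR",(.5775,.122),1),("holdL",(.595,.230),1),("pinL",(.577,-.133),0),("pinR",(.605,-.239),0)]
def report(P):
    t=P[(abs(P[:,2])<.006)&(P[:,0]<.7)&(P[:,0]>.4)]; print("table z",np.round(np.median(t[:,2]),4))
    for n,c,k in PK:
        if (np.hypot(*(P[:,:2]-c).T)<.03).sum()>200: x,N,e=fit(P,np.array(c),k); print(n,np.round(x,4),N,round(e,4))
    for n,c,h in PN: print(n,pin(P,np.array(c),h))
E
python3 - <<'E'
from m import *
for v in("scene","side"): print(v); report(np.load(v+".npy").reshape(-1,3))
print("wrist"); report(wcloud()[0])
E
python3 st.py
```

```text
scene
table z 0.0008
coneA [0.449  0.1999] 442 0.0014
coneB [ 0.4259 -0.0516] 472 0.0013
tubeA [ 0.426  -0.2047] 429 0.0011
tubeB [ 0.4234 -0.334 ] 448 0.0009
holdR (array([0.5758, 0.1222]), 108, 0.0019)
holdL (array([0.5922, 0.2304]), 112, 0.0022)
pinL (array([ 0.5745, -0.1338]), 51, 0.001)
pinR (array([ 0.6031, -0.2376]), 52, 0.001)
side
table z 0.0019
coneA [0.4524 0.1983] 214 0.0013
coneB [ 0.4293 -0.0534] 395 0.0009
tubeA [ 0.4289 -0.2061] 433 0.0008
tubeB [ 0.4261 -0.3357] 525 0.0006
holdR (array([0.578 , 0.1206]), 87, 0.0013)
holdL (array([0.5968, 0.2287]), 74, 0.0018)
pinL (array([ 0.5788, -0.1346]), 56, 0.0009)
pinR (array([ 0.6075, -0.2407]), 66, 0.0007)
wrist
table z 0.001
coneA [0.4516 0.1988] 2335 0.0009
coneB [ 0.4276 -0.0523] 2811 0.0004
holdR (array([0.5769, 0.119 ]), 1170, 0.0009)
holdL (array([0.595 , 0.2294]), 1160, 0.0009)
pinL None
pinR None
t 1.8 tcp [0.4431 0.198  0.1532] rotvec to (x fwd,down) in tool, deg [-0.24 -0.17 -0.15] gap 0.0856 F [ 0.4 -0.6  0.3]
```

Call:
drive_tool --motion '[[[0.0085,-0.001,0.02],[0,0,0],1],[[0,0,0.03],[0,0,0],1],[[0,0,0.03],[0,0,0],1],[[0,0,0.02],[0,0,0],1],[[0,0,0.006],[0,0,0],1]]'

```text
time: 2.3
eef_pos: [0.4557, 0.1999, 0.047]
orientation: [1.0, -0.004, 0.005, -0.005]
wrist_force: [1.1, -0.0, 0.7]
finger_gap: 0.0856
```

```bash
python3 st.py .4515 .1988 .047
```

```text
t 2.3 tcp [0.4557 0.1999 0.047 ] rotvec to (x fwd,down) in tool, deg [-0.54 -0.53 -0.43] gap 0.0856 F [ 1.1 -0.   0.7]
tool shift to target [-0.0042  0.0012 -0.    ]
```

Call:
drive_tool --motion '[[[-0.004,0.001,0],[-0.5,-0.5,-0.4],1],[[0,0,0],[0,0,0],1]]'

```text
time: 2.5
eef_pos: [0.4514, 0.1993, 0.0473]
orientation: [1.0, 0.0, -0.0, 0.0]
wrist_force: [0.8, 0.1, 0.6]
finger_gap: 0.0851
```

```bash
python3 st.py .4515 .1988 .047
```

```text
t 2.5 tcp [0.4514 0.1993 0.0473] rotvec to (x fwd,down) in tool, deg [0.05 0.03 0.05] gap 0.0851 F [0.8 0.1 0.6]
tool shift to target [0.0001 0.0005 0.0003]
```

Call:
drive_tool --motion '[[[0,0,0],[0,0,0],0],[[0,0,0],[0,0,0],0],[[0,0,0],[0,0,0],0],[[0,0,0],[0,0,0],0],[[0,0,0],[0,0,0],0]]' --newtons 40

```text
time: 3.0
eef_pos: [0.4529, 0.2013, 0.0511]
orientation: [1.0, 0.001, 0.002, -0.002]
wrist_force: [-0.1, -0.0, -1.2]
finger_gap: 0.0483
```

```bash
python3 st.py .4515 .1988 .147
```

```text
t 3.0 tcp [0.4529 0.2013 0.0511] rotvec to (x fwd,down) in tool, deg [-0.21 -0.24  0.12] gap 0.0483 F [-0.1 -0.  -1.2]
tool shift to target [-0.001   0.0021 -0.0959]
```

Call:
drive_tool --motion '[[[0,0,0],[0,0,0],0],[[0,0,-0.01],[0,0,0],0],[[0,0,-0.03],[0,0,0],0],[[0,0,-0.03],[0,0,0],0],[[0,0,-0.025],[0,0,0],0]]'

```text
time: 3.5
eef_pos: [0.4501, 0.1986, 0.1469]
orientation: [1.0, 0.001, -0.001, 0.001]
wrist_force: [1.0, 1.0, -2.2]
finger_gap: 0.0481
```

```bash
python3 st.py .5950 .2293 .155; python3 - <<'E'
from m import *
W,T=wcloud("w2")
m=(abs(T[:,0])<.05)&(abs(T[:,1])<.05)&(T[:,2]>-.05)&(T[:,2]<.08); print(m.sum(),np.round(np.percentile(T[m],[1,50,99],axis=0),3))
E
```

```text
t 3.5 tcp [0.4501 0.1986 0.1469] rotvec to (x fwd,down) in tool, deg [0.16 0.17 0.06] gap 0.0481 F [ 1.   1.  -2.2]
tool shift to target [ 0.1449 -0.0305 -0.0086]
23871 [[-0.018 -0.038 -0.049]
 [ 0.011 -0.001 -0.026]
 [ 0.028  0.036  0.04 ]]
```

View pics/w2.png

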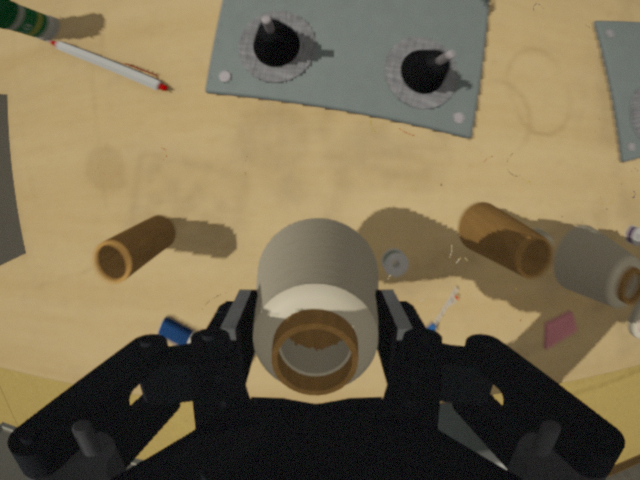

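The cone is held upright at (317,300), and both holders are clear ahead.

Call:
drive_tool --motion '[[[0.03,-0.007,-0.008],[0.15,0.15,0],0],[[0.04,-0.008,0],[0,0,0],0],[[0.04,-0.008,0],[0,0,0],0],[[0.03,-0.006,0],[0,0,0],0],[[0,0,0],[0,0,0],0]]'

```text
time: 4.05
eef_pos: [0.597, 0.2305, 0.1666]
orientation: [1.0, 0.002, 0.005, -0.004]
wrist_force: [-1.0, 0.4, -1.5]
finger_gap: 0.0485
```

```bash
cat > hand.py <<'E'
import sys
from m import *
def inhand(T,kind):
    m=(abs(T[:,0])<.05)&(abs(T[:,1])<.05)&(T[:,2]>-.028)&(T[:,2]<.04); Q=T[m]
    Q=Q[Q[:,0]>.012]   # camera side, away from pads
    r=(lambda h:.033-.0105*h/.078) if kind=="c" else (lambda h:.0275+0*h)
    f=lambda x:np.hypot(Q[:,0]-x[0]-x[2]*(Q[:,2]),Q[:,1]-x[1]-x[3]*(Q[:,2]))-r(.048-Q[:,2])
    s=least_squares(f,[0,0,0,0],loss="soft_l1",f_scale=.0015); 
    return s.x,len(Q),np.median(abs(s.fun))
if __name__=="__main__":
    W,T=wcloud(sys.argv[2] if len(sys.argv)>2 else None); x,n,e=inhand(T,sys.argv[1])
    print("in-hand axis at TCP xy",np.round(x[:2],4),"slope deg",np.round(np.degrees(x[2:]),1),n,round(e,4), "low pts z",np.round(np.percentile(T[(abs(T[:,0]-.03)<.02)&(abs(T[:,1])<.03)&(T[:,2]<.065),2],99),4))
    for q in PN: print(q[0],pin(W,np.array(q[1]),q[2]))
E
python3 hand.py c; python3 st.py .595 .2293 .155
```

```text
in-hand axis at TCP xy [-0.0024 -0.0009] slope deg [0.8 0.8] 7797 0.0002 low pts z 0.0378
holdR (array([0.5751, 0.119 ]), 973, 0.0009)
holdL None
pinL None
pinR None
t 4.1 tcp [0.5954 0.2301 0.1665] rotvec to (x fwd,down) in tool, deg [-0.49 -0.56  0.22] gap 0.0482 F [ 0.1  0.6 -1.1]
tool shift to target [-0.0005  0.0009  0.0115]
```

Call:
drive_tool --motion '[[[0.002,0.0015,0.01],[-0.5,-0.5,0.2],0],[[0,0,0.02],[0,0,0],0],[[0,0,0.02],[0,0,0],0]]'

```text
time: 4.4
eef_pos: [0.5972, 0.2287, 0.1176]
orientation: [1.0, 0.0, 0.002, -0.001]
wrist_force: [0.1, -0.2, -2.4]
finger_gap: 0.0482
```

```bash
python3 st.py .5975 .2284 .06
```

```text
t 4.4 tcp [0.5972 0.2287 0.1176] rotvec to (x fwd,down) in tool, deg [-0.07 -0.18  0.  ] gap 0.0482 F [ 0.1 -0.2 -2.4]
tool shift to target [0.0001 0.0004 0.0576]
```

Call:
drive_tool --motion '[[[0,0,0.02],[0,-0.2,0],0],[[0,0,0.018],[0,0,0],0],[[0,0,0.01],[0,0,0],0],[[0,0,0.004],[0,0,0],0]]'

```text
time: 4.8
eef_pos: [0.5926, 0.227, 0.061]
orientation: [1.0, 0.001, -0.003, 0.001]
wrist_force: [-1.6, -4.5, 25.6]
finger_gap: 0.0482
```

```bash
python3 st.py .5975 .2284 .06;python3 hand.py c
```

```text
t 4.8 tcp [0.5926 0.227  0.061 ] rotvec to (x fwd,down) in tool, deg [0.14 0.32 0.06] gap 0.0482 F [-1.6 -4.5 25.6]
tool shift to target [ 0.0049 -0.0014  0.001 ]
in-hand axis at TCP xy [-0.0022 -0.0009] slope deg [1.1 0.8] 7792 0.0002 low pts z 0.0518
holdR (array([0.5751, 0.119 ]), 2250, 0.0008)
holdL (array([0.5676, 0.2367]), 89, 0.0006)
pinL None
pinR None
```

Call:
drive_tool --motion '[[[0,0,0],[0,0,0],0.5],[[0,0,0],[0,0,0],1],[[0,0,0],[0,0,0],1],[[0,0,0],[0,0,0],1]]'

```text
time: 5.25
eef_pos: [0.5936, 0.2278, 0.064]
orientation: [1.0, 0.001, -0.001, 0.0]
wrist_force: [1.0, 0.4, -0.8]
finger_gap: 0.0852
```

```bash
python3 st.py .595 .2284 .16
```

```text
t 5.25 tcp [0.5936 0.2278 0.064 ] rotvec to (x fwd,down) in tool, deg [0.04 0.11 0.13] gap 0.0852 F [ 1.   0.4 -0.8]
tool shift to target [ 0.0012 -0.0005 -0.096 ]
```

Call:
drive_tool --motion '[[[0,0,-0.02],[0,0,0],1],[[0,0,-0.03],[0,0,0],1],[[0,0,-0.035],[0,0,0],1],[[-0.025,0.01,-0.015],[0,0,0],1],[[-0.025,0.042,0],[0,0,0],1]]'

```text
time: 5.75
eef_pos: [0.5454, 0.178, 0.1676]
orientation: [1.0, 0.002, -0.001, 0.001]
wrist_force: [0.6, -1.3, -0.1]
finger_gap: 0.0858
```

```bash
python3 st.py .4276 -.0523 .15;python3 - <<'E'
from m import *
W,T=wcloud("w3")
x,n,e=fit(W-[0,0,.011],np.array([.595,.229]),"c"); m=np.hypot(*(W[:,:2]-x).T)<.02
print("placed",np.round(x,4),n,e,"top",np.percentile(W[m,2],[90,95,99]).round(4)); report(W)
E
```

```text
t 5.75 tcp [0.5454 0.178  0.1676] rotvec to (x fwd,down) in tool, deg [0.09 0.08 0.26] gap 0.0858 F [ 0.6 -1.3 -0.1]
tool shift to target [-0.1188  0.2297  0.0181]
placed [0.5908 0.2257] 2418 0.0015015885141871996 top [0.0997 0.1002 0.1009]
table z 0.0009
coneA [0.451 0.199] 0 nan
coneB [ 0.4277 -0.0524] 1478 0.0005
tubeA [ 0.4276 -0.2059] 920 0.0005
holdR (array([0.5751, 0.1188]), 994, 0.0009)
holdL (array([0.5894, 0.2341]), 530, 0.0015)
pinL (array([ 0.577 , -0.1335]), 146, 0.0004)
pinR None
  return _methods._mean(a, axis=axis, dtype=dtype,
  ret = ret.dtype.type(ret / rcount)
```

View pics/w3.png

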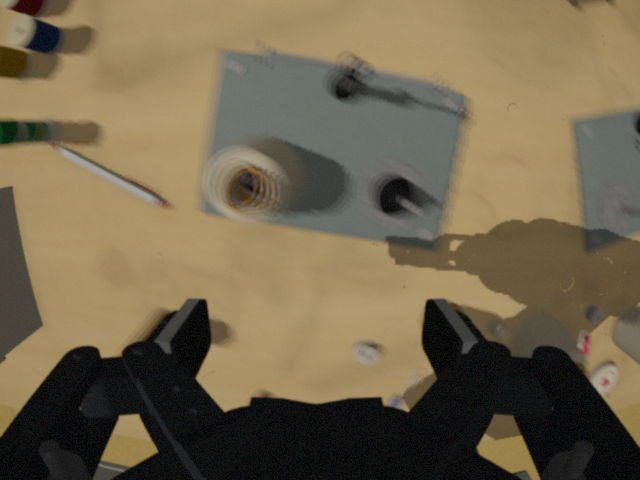

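Cone A sits on the left holder at (245,185), with its top at 100 mm (99 expected, plus 1 mm table bias), so it is seated. Next is cone B.

Call:
drive_tool --motion '[[[-0.02,0.04,0.003],[0,0,0],1],[[-0.021,0.04,0.002],[0,0,0],1],[[-0.021,0.04,0.002],[0,0,0],1],[[-0.021,0.04,0.002],[0,0,0],1],[[-0.02,0.04,0.002],[0,0,0],1]]'

```text
time: 6.3
eef_pos: [0.4352, -0.0325, 0.1586]
orientation: [1.0, 0.003, 0.0, 0.0]
wrist_force: [0.3, -1.1, -0.1]
finger_gap: 0.0856
```

Call:
drive_tool --motion '[[[-0.01,0.02,0.002],[0,0,0],1],[[0,0,0],[0,0,0],1]]'

```text
time: 6.5
eef_pos: [0.4215, -0.0569, 0.1571]
orientation: [1.0, 0.001, 0.001, -0.0]
wrist_force: [0.2, 0.2, -0.1]
finger_gap: 0.0853
```

```bash
python3 st.py .4277 -.0524 .15
```

```text
t 6.5 tcp [ 0.4215 -0.0569  0.1571] rotvec to (x fwd,down) in tool, deg [-0.04 -0.09  0.14] gap 0.0853 F [ 0.2  0.2 -0.1]
tool shift to target [ 0.0062 -0.0044  0.0071]
```

Call:
drive_tool --motion '[[[0.006,-0.0045,0.03],[0,0,0],1],[[0,0,0.035],[0,0,0],1],[[0,0,0.03],[0,0,0],1],[[0,0,0.013],[0,0,0],1],[[0,0,0],[0,0,0],1]]'

```text
time: 7.0
eef_pos: [0.4322, -0.0512, 0.0493]
orientation: [1.0, 0.0, 0.006, -0.002]
wrist_force: [0.2, -0.1, 0.0]
finger_gap: 0.0853
```

```bash
python3 st.py .4277 -.0524 .047
```

```text
t 7.0 tcp [ 0.4322 -0.0512  0.0493] rotvec to (x fwd,down) in tool, deg [-0.19 -0.7   0.04] gap 0.0853 F [ 0.2 -0.1  0. ]
tool shift to target [-0.0045  0.0012  0.0023]
```

Call:
drive_tool --motion '[[[-0.0045,0.001,0.0025],[-0.2,-0.7,0],1],[[0,0,0],[0,0,0],0],[[0,0,0],[0,0,0],0],[[0,0,0],[0,0,0],0],[[0,0,0],[0,0,0],0]]'

```text
time: 7.5
eef_pos: [0.4301, -0.0511, 0.05]
orientation: [1.0, 0.001, 0.002, -0.0]
wrist_force: [-0.5, 0.2, -1.7]
finger_gap: 0.0486
```

Call:
drive_tool --motion '[[[0,0,0],[0,0,0],0],[[0,0,-0.002],[0,0,0],0],[[0,0,-0.02],[0,0,0],0],[[0,0,-0.03],[0,0,0],0],[[0,0,-0.03],[0,0,0],0]]'

```text
time: 8.0
eef_pos: [0.4264, -0.0519, 0.1314]
orientation: [1.0, 0.0, -0.002, 0.001]
wrist_force: [0.2, -0.3, -1.8]
finger_gap: 0.0486
```

Call:
drive_tool --motion '[[[0.005,0,-0.025],[0,0,0],0],[[0.03,0,0],[0,0,0],0],[[0,0,0],[0,0,0],0]]'

```text
time: 8.3
eef_pos: [0.4642, -0.0513, 0.1628]
orientation: [1.0, 0.001, 0.002, -0.001]
wrist_force: [-1.1, -0.6, -2.2]
finger_gap: 0.0491
```

```bash
python3 hand.py c; python3 st.py .576 .119 .16
```

```text
in-hand axis at TCP xy [-0.002 -0.001] slope deg [0.6 0.6] 7607 0.0002 low pts z 0.037
holdR (array([0.5762, 0.1216]), 999, 0.0008)
holdL None
pinL (array([ 0.5769, -0.1335]), 299, 0.0003)
pinR (array([ 0.6064, -0.2393]), 360, 0.0003)
t 8.35 tcp [ 0.4624 -0.0516  0.1625] rotvec to (x fwd,down) in tool, deg [-0.08 -0.19  0.06] gap 0.0488 F [-1.2  0.6 -1.2]
tool shift to target [ 0.1138 -0.1704  0.0032]
```

Call:
drive_tool --motion '[[[0.03,-0.03,0],[0,-0.2,0],0],[[0.027,-0.04,0],[0,0,0],0],[[0.027,-0.04,0],[0,0,0],0],[[0.024,-0.04,0],[0,0,0],0],[[0.006,-0.016,0],[0,0,0],0]]'

```text
time: 8.85
eef_pos: [0.5748, 0.1167, 0.1608]
orientation: [1.0, -0.003, -0.003, -0.0]
wrist_force: [0.1, -0.4, -1.4]
finger_gap: 0.0488
```

Call:
drive_tool --motion '[[[0,0,0],[0,0,0],0]]'

```text
time: 8.95
eef_pos: [0.5747, 0.1185, 0.1596]
orientation: [1.0, -0.002, -0.004, -0.0]
wrist_force: [0.2, -1.2, -1.9]
finger_gap: 0.049
```

```bash
python3 st.py .5782 .119 .06
```

```text
t 8.95 tcp [0.5747 0.1185 0.1596] rotvec to (x fwd,down) in tool, deg [-0.    0.41 -0.22] gap 0.049 F [ 0.2 -1.2 -1.9]
tool shift to target [ 0.0042 -0.0005  0.0996]
```

Call:
drive_tool --motion '[[[0.0035,-0.0005,0.01],[0,0.4,-0.2],0],[[0,0,0.02],[0,0,0],0],[[0,0,0.02],[0,0,0],0]]'

```text
time: 9.25
eef_pos: [0.5772, 0.1177, 0.1088]
orientation: [1.0, 0.0, 0.001, -0.001]
wrist_force: [-0.1, 0.1, -2.0]
finger_gap: 0.0488
```

```bash
python3 st.py .5782 .119 .06
```

```text
t 9.25 tcp [0.5772 0.1177 0.1088] rotvec to (x fwd,down) in tool, deg [-0.07 -0.14  0.02] gap 0.0488 F [-0.1  0.1 -2. ]
tool shift to target [ 0.0008 -0.0012  0.0488]
```

Call:
drive_tool --motion '[[[0.001,-0.001,0.018],[0,-0.1,0],0],[[0,0,0.015],[0,0,0],0],[[0,0,0.01],[0,0,0],0],[[0,0,0.003],[0,0,0],0]]'

```text
time: 9.65
eef_pos: [0.5774, 0.1157, 0.06]
orientation: [1.0, -0.001, 0.002, -0.002]
wrist_force: [-6.1, 4.3, 29.6]
finger_gap: 0.0487
```

```bash
python3 st.py .5782 .119 .06
```

```text
t 9.65 tcp [0.5774 0.1157 0.06  ] rotvec to (x fwd,down) in tool, deg [-0.21 -0.28 -0.11] gap 0.0487 F [-6.1  4.3 29.6]
tool shift to target [ 0.0008 -0.0033  0.    ]
```

Call:
drive_tool --motion '[[[0,0,0],[0,0,0],0.5],[[0,0,0],[0,0,0],1],[[0,0,0],[0,0,0],1],[[0,0,-0.01],[0,0,0],1],[[0,0,-0.03],[0,0,0],1]]'

```text
time: 10.15
eef_pos: [0.5736, 0.1117, 0.0981]
orientation: [1.0, -0.002, -0.0, -0.0]
wrist_force: [0.3, -0.1, 0.3]
finger_gap: 0.0856
```

Call:
drive_tool --motion '[[[0,0,-0.035],[0,0,0],1],[[-0.02,0.02,-0.03],[0,0,0],1],[[-0.03,0.04,0],[0,0,0],1],[[0,0,0],[0,0,0],1]]'

```text
time: 10.55
eef_pos: [0.5231, 0.0496, 0.1712]
orientation: [1.0, -0.001, 0.002, -0.0]
wrist_force: [2.1, -0.1, -0.6]
finger_gap: 0.0853
```

```bash
python3 st.py .4276 -.2059 .155;python3 - 2>/dev/null <<'E'
from m import *
W,T=wcloud("w4")
for c in [(.591,.226),(.576,.120)]:
    x,n,e=fit(W-[0,0,.011],np.array(c),"c"); m=np.hypot(*(W[:,:2]-x).T)<.02
    print("placed",np.round(x,4),n,e,"top",np.percentile(W[m,2],[50,90,99]).round(4))
report(W)
E
```

```text
t 10.55 tcp [0.5231 0.0496 0.1712] rotvec to (x fwd,down) in tool, deg [-0.06 -0.25 -0.16] gap 0.0853 F [ 2.1 -0.1 -0.6]
tool shift to target [-0.0949  0.2558  0.0155]
placed [0.5905 0.2269] 3142 0.00037866345367450205 top [0.0906 0.0996 0.1009]
placed [0.5756 0.1151] 2695 0.0016237276265474755 top [0.0897 0.0996 0.1009]
table z 0.0009
coneA [0.451 0.199] 0 nan
coneB [ 0.4275 -0.0525] 0 nan
tubeA [ 0.4274 -0.2058] 1859 0.0004
tubeB [ 0.4249 -0.3355] 656 0.0006
holdR (array([0.5745, 0.124 ]), 549, 0.0018)
holdL None
pinL (array([ 0.5768, -0.1335]), 324, 0.0003)
pinR (array([ 0.6063, -0.2393]), 235, 0.0005)
```

View pics/w4.png

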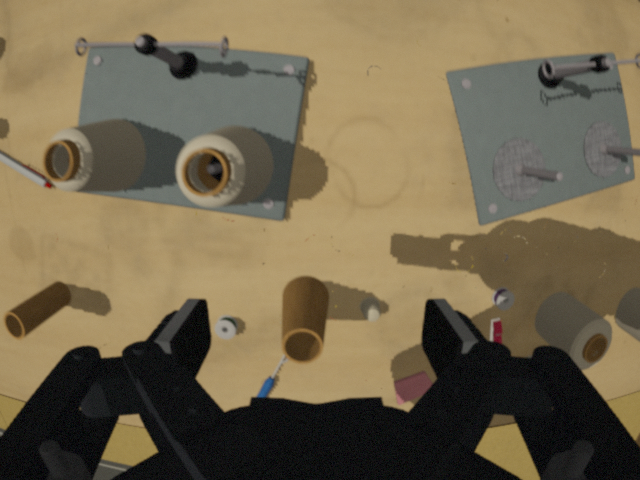

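Both cones are seated: (70,160) and (212,170), tops at 100 mm. The brown cores are still standing. Now tube A.

Call:
drive_tool --motion '[[[-0.014,0.04,0.002],[0,-0.2,-0.1],1],[[-0.015,0.04,0.002],[0,0,0],1],[[-0.015,0.04,0.002],[0,0,0],1],[[-0.015,0.04,0.002],[0,0,0],1],[[-0.014,0.04,0.002],[0,0,0],1]]'

```text
time: 11.1
eef_pos: [0.4539, -0.1515, 0.164]
orientation: [1.0, 0.004, 0.005, -0.001]
wrist_force: [1.1, -0.5, 0.7]
finger_gap: 0.0854
```

Call:
drive_tool --motion '[[[-0.012,0.037,0.002],[0,0,0],1],[[-0.003,0.01,0],[0,0,0],1],[[0,0,0],[0,0,0],1]]'

```text
time: 11.4
eef_pos: [0.4368, -0.204, 0.1624]
orientation: [1.0, 0.002, 0.004, -0.0]
wrist_force: [-0.3, 0.6, 0.0]
finger_gap: 0.0855
```

```bash
python3 st.py .4275 -.2058 .046
```

```text
t 11.4 tcp [ 0.4368 -0.204   0.1624] rotvec to (x fwd,down) in tool, deg [-0.03 -0.48  0.17] gap 0.0855 F [-0.3  0.6  0. ]
tool shift to target [-0.0103  0.0019  0.1163]
```

Call:
drive_tool --motion '[[[-0.0095,0.0015,0.02],[0,-0.5,0.2],1],[[0,0,0.03],[0,0,0],1],[[0,0,0.035],[0,0,0],1],[[0,0,0.02],[0,0,0],1],[[0,0,0.008],[0,0,0],1]]'

```text
time: 11.9
eef_pos: [0.4327, -0.2035, 0.0492]
orientation: [1.0, 0.001, 0.004, 0.0]
wrist_force: [0.0, -0.3, 0.3]
finger_gap: 0.0855
```

```bash
python3 st.py .4275 -.2058 .046
```

```text
t 11.9 tcp [ 0.4327 -0.2035  0.0492] rotvec to (x fwd,down) in tool, deg [ 0.05 -0.41  0.06] gap 0.0855 F [ 0.  -0.3  0.3]
tool shift to target [-0.0052  0.0023  0.0031]
```

Call:
drive_tool --motion '[[[-0.006,0.0025,0.003],[0,-0.5,0],1],[[-0.001,0,0],[0,0,0],0],[[0,0,0],[0,0,0],0],[[0,0,0],[0,0,0],0],[[0,0,0],[0,0,0],0]]'

```text
time: 12.4
eef_pos: [0.4276, -0.2051, 0.0482]
orientation: [1.0, 0.002, 0.0, 0.001]
wrist_force: [-0.1, 1.4, -1.1]
finger_gap: 0.0531
```

Call:
drive_tool --motion '[[[0,0,0],[0,0,0],0],[[0,0,-0.002],[0,0,0],0],[[0,0,-0.02],[0,0,0],0],[[0,0,-0.03],[0,0,0],0],[[0,0,-0.03],[0,0,0],0]]'

```text
time: 12.9
eef_pos: [0.4246, -0.2047, 0.13]
orientation: [1.0, 0.001, -0.004, 0.0]
wrist_force: [1.1, 0.2, -0.9]
finger_gap: 0.0533
```

Call:
drive_tool --motion '[[[0.01,0,-0.03],[0,0,0],0],[[0.03,-0.01,0],[0,0,0],0],[[0,0,0],[0,0,0],0],[[0,0,0],[0,0,0],0]]'

```text
time: 13.3
eef_pos: [0.4676, -0.1949, 0.167]
orientation: [1.0, 0.001, 0.001, 0.0]
wrist_force: [-0.3, -0.1, -0.4]
finger_gap: 0.0535
```

```bash
python3 hand.py t w5; python3 st.py .5769 -.1335 .16
```

```text
in-hand axis at TCP xy [ 0.0004 -0.0009] slope deg [0.2 0.6] 4308 0.0001 low pts z 0.0277
holdR None
holdL None
pinL (array([ 0.5767, -0.1333]), 254, 0.0003)
pinR (array([ 0.6065, -0.2394]), 278, 0.0003)
t 13.35 tcp [ 0.4675 -0.1949  0.1667] rotvec to (x fwd,down) in tool, deg [ 0.06 -0.09  0.1 ] gap 0.0534 F [ 0.6 -0.1 -0.9]
tool shift to target [ 0.1095 -0.0612  0.0068]
```

View pics/w5.png

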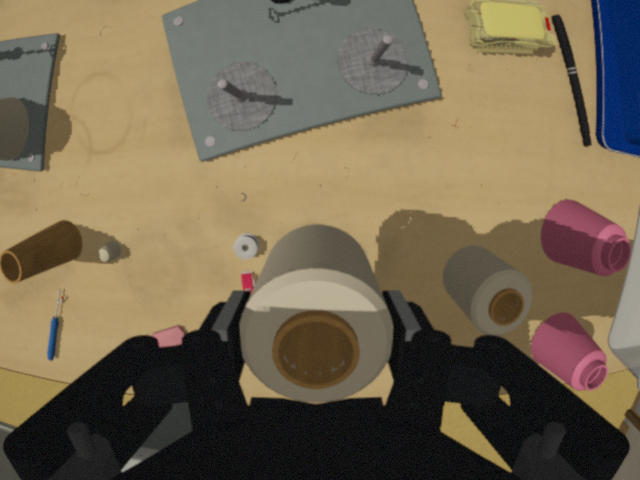

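Tube A is held, axis within 1 mm of the jaw centre. The pins are at (228,87) and (385,45).

Call:
drive_tool --motion '[[[0.025,-0.014,0.002],[0,0,0],0],[[0.03,-0.017,0.002],[0,0,0],0],[[0.03,-0.017,0.001],[0,0,0],0],[[0.02,-0.011,0],[0,0,0],0],[[0,0,0],[0,0,0],0]]'

```text
time: 13.85
eef_pos: [0.5707, -0.1351, 0.159]
orientation: [1.0, -0.001, -0.002, 0.0]
wrist_force: [-1.0, -0.1, -1.6]
finger_gap: 0.0533
```

```bash
python3 st.py .5766 -.1344 .09
```

```text
t 13.85 tcp [ 0.5707 -0.1351  0.159 ] rotvec to (x fwd,down) in tool, deg [ 0.03  0.24 -0.09] gap 0.0533 F [-1.  -0.1 -1.6]
tool shift to target [ 0.0062 -0.0008  0.069 ]
```

Call:
drive_tool --motion '[[[0.0055,-0.0005,0.01],[0,0.2,0],0],[[0,0,0.015],[0,0,0],0],[[0,0,0],[0,0,0],0]]'

```text
time: 14.15
eef_pos: [0.5737, -0.1352, 0.1306]
orientation: [1.0, -0.001, -0.002, 0.0]
wrist_force: [0.0, 0.4, -1.2]
finger_gap: 0.0529
```

```bash
python3 st.py .5766 -.1344 .06
```

```text
t 14.15 tcp [ 0.5737 -0.1352  0.1306] rotvec to (x fwd,down) in tool, deg [ 0.01  0.23 -0.13] gap 0.0529 F [ 0.   0.4 -1.2]
tool shift to target [ 0.0032 -0.0008  0.0706]
```

Call:
drive_tool --motion '[[[0.003,-0.001,0.01],[0,0.2,-0.1],0],[[0,0,0.02],[0,0,0],0],[[0,0,0.015],[0,0,0],0]]'

```text
time: 14.45
eef_pos: [0.5773, -0.1354, 0.0858]
orientation: [1.0, -0.001, 0.002, 0.0]
wrist_force: [-0.6, 0.3, -1.1]
finger_gap: 0.0533
```

```bash
python3 st.py .5766 -.1344 .06
```

```text
t 14.45 tcp [ 0.5773 -0.1354  0.0858] rotvec to (x fwd,down) in tool, deg [ 0.02 -0.24 -0.08] gap 0.0533 F [-0.6  0.3 -1.1]
tool shift to target [-0.0008 -0.001   0.0258]
```

Call:
drive_tool --motion '[[[-0.001,-0.001,0.013],[0,-0.2,0],0],[[0,0,0.008],[0,0,0],0],[[0,0,0.003],[0,0,0],0]]'

```text
time: 14.75
eef_pos: [0.5748, -0.1349, 0.0587]
orientation: [1.0, -0.001, -0.001, 0.0]
wrist_force: [-0.3, -0.1, -0.9]
finger_gap: 0.0537
```

```bash
python3 st.py .5766 -.1344 .06
```

```text
t 14.75 tcp [ 0.5748 -0.1349  0.0587] rotvec to (x fwd,down) in tool, deg [ 0.02  0.1  -0.13] gap 0.0537 F [-0.3 -0.1 -0.9]
tool shift to target [ 0.0018 -0.0005 -0.0014]
```

Call:
drive_tool --motion '[[[0.001,0,0.001],[0,0,0],0],[[0,0,0.001],[0,0,0],0]]'

```text
time: 14.95
eef_pos: [0.5757, -0.1352, 0.058]
orientation: [1.0, -0.001, -0.001, 0.001]
wrist_force: [-3.4, 1.3, 8.4]
finger_gap: 0.0534
```

```bash
python3 st.py .5766 -.1344 .06
```

```text
t 14.95 tcp [ 0.5757 -0.1352  0.058 ] rotvec to (x fwd,down) in tool, deg [ 0.06  0.13 -0.09] gap 0.0534 F [-3.4  1.3  8.4]
tool shift to target [ 0.0009 -0.0008 -0.002 ]
```

On the felt (8 N upward). Releasing it and going to tube B.

Call:
drive_tool --motion '[[[0,0,0],[0,0,0],0.5],[[0,0,0],[0,0,0],1],[[0,0,0],[0,0,0],1],[[0,0,-0.01],[0,0,0],1],[[0,0,-0.03],[0,0,0],1]]'

```text
time: 15.45
eef_pos: [0.5749, -0.1352, 0.0979]
orientation: [1.0, -0.001, -0.003, 0.001]
wrist_force: [0.5, 0.1, -0.3]
finger_gap: 0.0855
```

Call:
drive_tool --motion '[[[0,0,-0.035],[0,0,0],1],[[-0.02,0.02,-0.03],[0,0,0],1],[[-0.03,0.04,0],[0,0,0],1],[[-0.03,0.04,0],[0,0,0],1],[[0,0,0],[0,0,0],1]]'

```text
time: 15.95
eef_pos: [0.4971, -0.2377, 0.1751]
orientation: [1.0, 0.002, 0.003, 0.002]
wrist_force: [-0.1, 0.7, -0.3]
finger_gap: 0.0851
```

```bash
python3 st.py .425 -.3355 .155;python3 - 2>/dev/null <<'E'
from m import *
W,T=wcloud("w6")
x,n,e=fit(W-[0,0,.011],np.array((.576,-.134)),"t"); m=np.hypot(*(W[:,:2]-x).T)<.02
print("placed",np.round(x,4),n,e,"top",np.percentile(W[m,2],[50,90,99]).round(4))
report(W)
E
```

```text
t 15.95 tcp [ 0.4971 -0.2377  0.1751] rotvec to (x fwd,down) in tool, deg [ 0.24 -0.37  0.21] gap 0.0851 F [-0.1  0.7 -0.3]
tool shift to target [-0.0726  0.0974  0.02  ]
placed [ 0.577  -0.1363] 1970 0.001651543365175619 top [0.0911 0.0957 0.097 ]
table z 0.001
coneB [ 0.4242 -0.0294] 3 0.0001
tubeA [ 0.4275 -0.2055] 0 nan
tubeB [ 0.4246 -0.3354] 1624 0.0003
holdR None
holdL None
pinL (array([ 0.578 , -0.1261]), 632, 0.003)
pinR (array([ 0.6063, -0.2394]), 179, 0.0003)
```

View pics/w6.png

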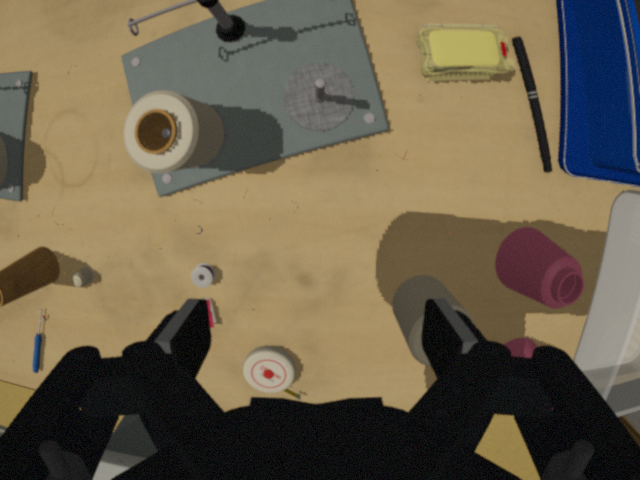

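Tube A is seated: pin visible in the bore at (158,132), top at 96 mm. Now tube B.

Call:
drive_tool --motion '[[[-0.023,0.03,0.004],[0.2,-0.3,0.2],1],[[-0.025,0.033,0.004],[0,0,0],1],[[-0.02,0.027,0.004],[0,0,0],1],[[-0.003,0.004,0],[0,0,0],1],[[0,0,0],[0,0,0],1]]'

```text
time: 16.5
eef_pos: [0.4296, -0.3325, 0.1659]
orientation: [1.0, 0.002, 0.004, 0.001]
wrist_force: [0.2, -0.3, -0.2]
finger_gap: 0.0852
```

```bash
python3 st.py .4248 -.3354 .046
```

```text
t 16.5 tcp [ 0.4296 -0.3325  0.1659] rotvec to (x fwd,down) in tool, deg [ 0.14 -0.41  0.2 ] gap 0.0852 F [ 0.2 -0.3 -0.2]
tool shift to target [-0.0057  0.0026  0.1199]
```

Call:
drive_tool --motion '[[[-0.007,0.003,0.02],[0.1,-0.5,0.2],1],[[-0.001,0,0.03],[0,0,0],1],[[-0.001,0,0.035],[0,0,0],1],[[0,0,0.022],[0,0,0],1],[[0,0,0.008],[0,0,0],1]]'

```text
time: 17.0
eef_pos: [0.4289, -0.3334, 0.0517]
orientation: [1.0, 0.003, 0.004, 0.002]
wrist_force: [-0.1, 0.1, 0.8]
finger_gap: 0.0857
```

```bash
python3 st.py .4248 -.3354 .046
```

```text
t 17.0 tcp [ 0.4289 -0.3334  0.0517] rotvec to (x fwd,down) in tool, deg [ 0.25 -0.41  0.3 ] gap 0.0857 F [-0.1  0.1  0.8]
tool shift to target [-0.0041  0.002   0.0056]
```

Call:
drive_tool --motion '[[[-0.005,0.002,0.005],[0.2,-0.5,0.3],1],[[-0.001,0,0.001],[0,0,0],0],[[0,0,0],[0,0,0],0],[[0,0,0],[0,0,0],0],[[0,0,0],[0,0,0],0]]'

```text
time: 17.5
eef_pos: [0.426, -0.3347, 0.0478]
orientation: [1.0, 0.001, 0.0, 0.001]
wrist_force: [0.4, 0.0, -0.8]
finger_gap: 0.0531
```

Call:
drive_tool --motion '[[[0,0,0],[0,0,0],0],[[0,0,-0.002],[0,0,0],0],[[0,0,-0.02],[0,0,0],0],[[0,0,-0.03],[0,0,0],0],[[0,0,-0.03],[0,0,0],0]]'

```text
time: 18.0
eef_pos: [0.423, -0.3336, 0.1294]
orientation: [1.0, 0.001, -0.003, -0.001]
wrist_force: [0.5, -0.2, -1.3]
finger_gap: 0.0533
```

Call:
drive_tool --motion '[[[0.01,0,-0.03],[0,0,0],0],[[0.03,-0.01,0],[0,0,0],0],[[0.03,-0.015,0],[0,0,0],0],[[0,0,0],[0,0,0],0],[[0,0,0],[0,0,0],0]]'

```text
time: 18.5
eef_pos: [0.4968, -0.309, 0.1678]
orientation: [1.0, -0.0, 0.002, 0.001]
wrist_force: [-0.7, 0.5, -1.1]
finger_gap: 0.0533
```

```bash
python3 hand.py t; python3 st.py .6063 -.2393 .155
```

```text
in-hand axis at TCP xy [-0.0005 -0.0009] slope deg [0.1 0.5] 4357 0.0001 low pts z 0.0276
holdR None
holdL None
pinL (array([ 0.5779, -0.1252]), 277, 0.0014)
pinR (array([ 0.6063, -0.2392]), 266, 0.0003)
t 18.55 tcp [ 0.4968 -0.3092  0.1678] rotvec to (x fwd,down) in tool, deg [ 0.13 -0.23 -0.03] gap 0.053 F [ 0.3 -0.3 -0.3]
tool shift to target [ 0.1094 -0.07    0.0131]
```

Call:
drive_tool --motion '[[[0.025,-0.016,0.004],[0.1,-0.2,0],0],[[0.03,-0.019,0.003],[0,0,0],0],[[0.03,-0.019,0.003],[0,0,0],0],[[0.02,-0.012,0.003],[0,0,0],0],[[0,0,0],[0,0,0],0]]'

```text
time: 19.05
eef_pos: [0.6008, -0.2436, 0.1542]
orientation: [1.0, -0.003, -0.001, 0.0]
wrist_force: [-0.8, -1.1, -1.5]
finger_gap: 0.0534
```

```bash
python3 st.py .6068 -.2402 .13
```

```text
t 19.05 tcp [ 0.6008 -0.2436  0.1542] rotvec to (x fwd,down) in tool, deg [ 0.    0.11 -0.33] gap 0.0534 F [-0.8 -1.1 -1.5]
tool shift to target [ 0.006  -0.0034  0.0242]
```

Call:
drive_tool --motion '[[[0.006,-0.0035,0.01],[0,0.1,-0.3],0],[[0,0,0.012],[0,0,0],0],[[0,0,0],[0,0,0],0]]'

```text
time: 19.35
eef_pos: [0.6051, -0.2406, 0.1295]
orientation: [1.0, -0.001, -0.001, -0.0]
wrist_force: [-0.8, 0.3, -1.8]
finger_gap: 0.0534
```

```bash
python3 st.py .6068 -.2402 .058
```

```text
t 19.35 tcp [ 0.6051 -0.2406  0.1295] rotvec to (x fwd,down) in tool, deg [-0.04  0.12 -0.06] gap 0.0534 F [-0.8  0.3 -1.8]
tool shift to target [ 0.0019 -0.0003  0.0715]
```

Call:
drive_tool --motion '[[[0.001,0,0.01],[0,0.1,0],0],[[0,0,0.02],[0,0,0],0],[[0,0,0.015],[0,0,0],0]]'

```text
time: 19.65
eef_pos: [0.6059, -0.2423, 0.0844]
orientation: [1.0, -0.001, 0.002, 0.0]
wrist_force: [-0.4, 1.4, -1.5]
finger_gap: 0.0532
```

```bash
python3 st.py .6068 -.2402 .058
```

```text
t 19.65 tcp [ 0.6059 -0.2423  0.0844] rotvec to (x fwd,down) in tool, deg [ 0.01 -0.2  -0.16] gap 0.0532 F [-0.4  1.4 -1.5]
tool shift to target [ 0.0008 -0.0021  0.0264]
```

Call:
drive_tool --motion '[[[0.001,-0.002,0.013],[0,-0.2,0],0],[[0,0,0.008],[0,0,0],0],[[0,0,0.003],[0,0,0],0],[[0,0,0.001],[0,0,0],0]]'

```text
time: 20.05
eef_pos: [0.6055, -0.2411, 0.0575]
orientation: [1.0, -0.002, -0.001, 0.0]
wrist_force: [-5.4, 4.6, 14.3]
finger_gap: 0.0532
```

```bash
python3 st.py .6068 -.2402 .058
```

```text
t 20.05 tcp [ 0.6055 -0.2411  0.0575] rotvec to (x fwd,down) in tool, deg [ 0.03  0.15 -0.2 ] gap 0.0532 F [-5.4  4.6 14.3]
tool shift to target [ 0.0013 -0.0009 -0.0005]
```

On the felt; releasing and backing off.

Call:
drive_tool --motion '[[[0,0,0],[0,0,0],0.5],[[0,0,0],[0,0,0],1],[[0,0,0],[0,0,0],1],[[0,0,-0.01],[0,0,0],1],[[0,0,-0.03],[0,0,0],1]]'

```text
time: 20.55
eef_pos: [0.604, -0.2409, 0.0966]
orientation: [1.0, -0.002, -0.003, -0.0]
wrist_force: [0.3, 0.2, -0.3]
finger_gap: 0.0855
```

Call:
drive_tool --motion '[[[0,0,-0.035],[0,0,0],1],[[-0.02,-0.01,-0.04],[0,0,0],1],[[-0.04,-0.02,-0.02],[0,0,0],1],[[-0.04,-0.04,-0.02],[0,0,0],1],[[0,0,0],[0,0,0],1]]'

```text
time: 21.05
eef_pos: [0.5107, -0.1767, 0.2195]
orientation: [1.0, -0.002, 0.001, 0.001]
wrist_force: [2.2, 0.3, 1.2]
finger_gap: 0.0854
```

Call:
drive_tool --motion '[[[0,0,0],[0,0,0],1],[[0,0,0],[0,0,0],1],[[0,0,0],[0,0,0],1]]'

```text
time: 21.35
eef_pos: [0.5115, -0.1766, 0.2219]
orientation: [1.0, -0.002, 0.003, 0.001]
wrist_force: [-0.0, 0.7, -0.1]
finger_gap: 0.0852
```

```bash
python3 st.py; python3 - 2>/dev/null <<'E'
from m import *
W,T=wcloud("w7"); p=cams.read_camera("scene"); save(p,"s2"); cv2.imwrite("pics/s2c.png",cv2.resize(cv2.cvtColor(p["color"][130:400,140:540],cv2.COLOR_RGB2BGR),(800,540),interpolation=cv2.INTER_CUBIC))
S=cloud(p).reshape(-1,3)
for nm,P in(("wrist",W),("scene",S)):
  for c,k in [((.591,.226),"c"),((.576,.118),"c"),((.577,-.136),"t"),((.606,-.24),"t")]:
    x,n,e=fit(P-[0,0,.011],np.array(c),k); m=np.hypot(*(P[:,:2]-x).T)<.02
    print(nm,np.round(x,4),n,round(e,4),"top",np.percentile(P[m,2],[90,99]).round(4) if m.any() else None)
E
```

```text
t 21.35 tcp [ 0.5115 -0.1766  0.2219] rotvec to (x fwd,down) in tool, deg [ 0.13 -0.33 -0.19] gap 0.0852 F [-0.   0.7 -0.1]
wrist [0.5911 0.2255] 1 0.0 top None
wrist [0.5753 0.1166] 2015 0.0004 top [0.099  0.1009]
wrist [ 0.561  -0.1474] 560 0.0051 top [0.0922 0.0969]
wrist [ 0.588  -0.2387] 1024 0.0048 top [0.0926 0.0968]
scene [0.5895 0.2283] 400 0.0015 top [0.0988 0.1015]
scene [0.5742 0.1178] 410 0.0015 top [0.0986 0.1032]
scene [ 0.5759 -0.1336] 396 0.0012 top [0.0949 0.0977]
scene [ 0.6045 -0.2397] 403 0.0013 top [0.0946 0.098 ]
```

View pics/w7.png

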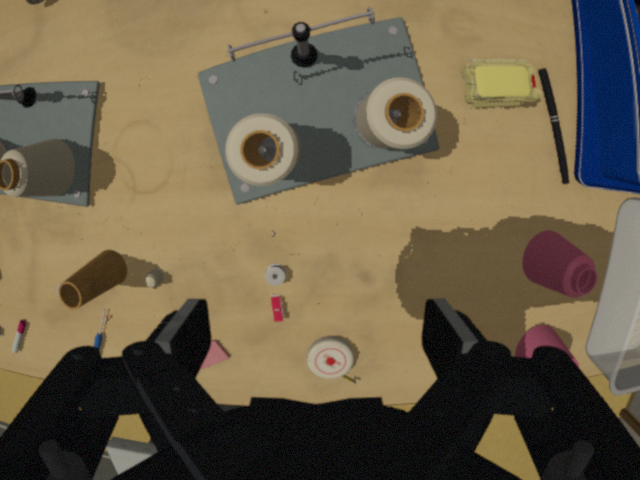

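View pics/s2c.png

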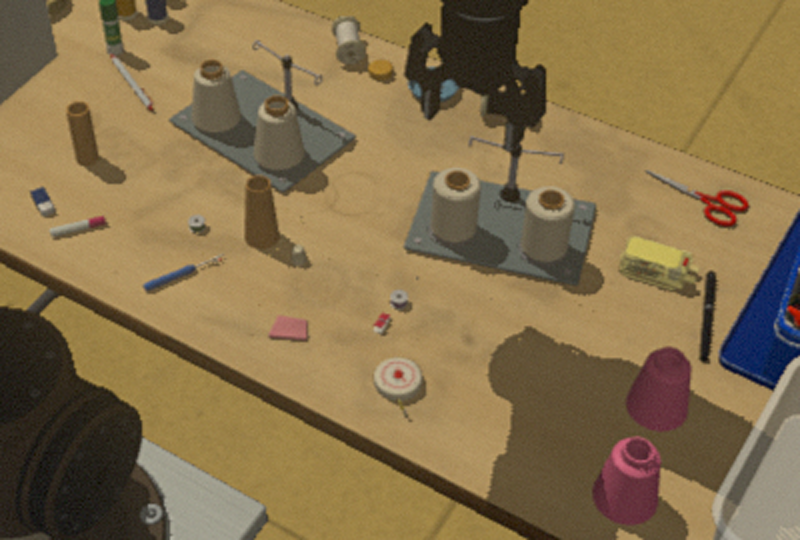

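In the wrist picture both tubes stand with their pins in the bore, at (262,150) and (402,113). In the scene crop both cones are seated on the black holders, at (215,97) and (278,133). The cores at (82,135) and (260,212) and the pink cones are untouched, and the gripper is clear of everything.

```bash
python3 -c "
from h import *
print(order.sign_off())"
```

```text
the job is handed in; nothing more can be done
None
```

The job is done and handed in at about 21 s of the 102 s allowed. Both full cones are on the stand with the black holders and both full tubes are on the bare-pin stand, one per pin, upright and down on the felt.

- **Seating:** the package tops measured about 100 mm for the cones and 96 mm for the tubes. The expected heights are 99 and 95 mm, and the cameras read the table about 1 mm high. Each package met the felt with 8 to 30 N of upward force before I let go.
- **Left alone:** in the last pictures the two empty cores were standing in place and the pink cones were untouched. The gripper was open and clear of everything.
- **Checks that disagreed:** the last wrist-camera fit of the tubes was poor, with 5 mm residuals and centres up to 18 mm off. That camera looks nearly straight down on them. The scene-camera fit put both tubes within about 2 mm of their pins, and both pictures agree with that. The left cone was out of the wrist camera's view at the end, so its final check comes from the scene camera only.
- **Cone centring:** the cones sit 2 to 5 mm off my estimates of the holder centres, about the holders' 4 mm of play.

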